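# Close up the walnut sample case

### The job

Close up the walnut sample case using only your fingertips: push both drawers fully home against the case, and push the framed clear cover, left overhanging one side of the case, until it is fully shut over the display on top, all gently, without slamming. Do not take hold of the knobs or pull the drawers farther out, leave the two jars and the card stand where they are without lifting them, and finish with the hand clear of everything.

Things in the scene. Friction and masses are not known exactly. Their poses are not given: they have to be found in the camera images.
- case: fixed white sample case, 180 (x) by 260 (y) by 92 mm high, open display well with walnuts in its top, two drawer bays side by side in front. Origin: centre of its underside, on the table; x points from the front (drawer side, toward the robot) to the back, y to its left, z up. Front face at x = -90 mm, left side at y = +130 mm. Position and yaw differ each time
- drawer_left (a joint): opening of the drawer in the case's left (+y) bay, in m: 0 = fully home (stop), grows as it comes out toward case -x, to 0.10; starts 0.025 to 0.065. Runs straight on runners, about 1.5 N friction and light damping, stays where left. Pale wood front panel 122 wide, 12 thick, 14 to 88 mm above the table, centred at case y = +62.5 mm; home, its rear meets the case front, its face at case x = -102 mm; an open box with walnuts fixed in it behind
- drawer_right (a joint): opening of the drawer in the case's right (-y) bay, in m: 0 = fully home (stop), grows as it comes out toward case -x, to 0.10; starts 0.025 to 0.065. Runs straight on runners, about 1.5 N friction and light damping, stays where left. Pale wood front panel 122 wide, 12 thick, 14 to 88 mm above the table, centred at case y = -62.5 mm; home, its rear meets the case front, its face at case x = -102 mm; an open box with walnuts fixed in it behind
- drawer_left_knob (a point): centre of the flat outer face of the left drawer's steel knob (20 mm diameter, 16 mm long, mid width of the panel), 66 mm above the table; at case x = -118 mm when the drawer is home, farther out by the opening. Axes as the case's: x points into the case
- drawer_right_knob (a point): centre of the flat outer face of the right drawer's steel knob (20 mm diameter, 16 mm long, mid width of the panel), 66 mm above the table; at case x = -118 mm when the drawer is home, farther out by the opening. Axes as the case's: x points into the case
- cover (a joint): opening of the sliding cover on the case's top, in m: 0 = fully shut (end stop), grows as it slides toward the case's left (+y), to 0.14; starts 0.05 to 0.10. It stays where it is left; about 1.5 N friction and light damping
- cover_end (a point): middle of the cover's left end face, the face to push (in case -y), 97 mm above the table, at case y = 136 mm when shut, 6 mm proud of the case side. The cover: clear pane in an aluminium frame, 176 (case x) by 266 (case y) by 10 mm, on top of the case from 92 to 102 mm above the table; open, its end overhangs the case's left side with nothing below. Axes as the case's
- jar_tall: bystander: loose glass jar of walnuts with a ball-knobbed lid, 84 mm in diameter, 150 mm high, to the right of the case. Origin: centre of its underside
- jar_short: bystander: loose glass jar like the other, 80 mm in diameter, 110 mm high, ahead of the case's left front corner. Origin: centre of its underside
- card_stand: bystander: loose white display card upright on a wooden foot 45 by 80 mm, 65 mm high, to the right in front of the case. Origin: centre of its underside

How it is judged:
By the outcome, as a careful person would: the job done as asked, in the order asked, and still so for the second after the job is handed in, with the robot touching nothing.
It also fails if it takes over 51 s, if anything falls off the work surface, if the arm or the gripper's body presses on something with over 40 N, if the wrist force passes 120 N, or if a joint passes its speed limit or range.

### The arm

A 6-joint arm with a two-finger parallel gripper is mounted at the origin on the work surface. World frame = base frame: x ahead of the robot, y to its left, z up, the work surface at z = 0. Lengths are in mm, angles in rad, forces in N, time in s.
With the tool pointing down it reaches from about 375 to 900 mm from the base axis. Payload 3.1 kg.
Tool frame: the origin (TCP) lies midway between the tips of the shut fingers; the grasp point (between the pads) lies 19 mm behind it; z points along the fingers, y is the direction in which the jaws open and shut (so a half turn about z gives the same grasp; the last joint's range is limited). The gripper opens to 87 mm and grips with 3 to 60 N. Pads are 19 mm wide; open, the fingers measure 117 mm over their backs; the gripper's body (75 mm by 190 mm) begins 51 mm behind the grasp point.
Start: joints at [-1.375, 0.527, 1.433, -0, 1.181, -0.178], TCP at [228.243, -581.809, 222.548] pointing down, gripper open.
Joint ranges: [-3.08, 3.08], [-0.75, 2.2], [0.22, 2.44], [-1.43, 4.57], [0, 2.65], [-2.85, 2.85]. Speed limits (rad/s): [2.79, 2.79, 3.14, 3.14, 3.14, 3.14].

### API

Orientations are given as a unit quaternion [w, x, y, z].
In Python, from cell import state, get_image, camera_info, finish_job gives the robot as it stands. The module is installed in compiled form; this text tells all that it offers.
- The arm moves only by the tool step_arm, never from a script. Its arguments are lists of equal length, an entry for each row: "delta_rot": the turn, a rotation vector about the world's x, y, z in degrees, a list of three; "translation": the shift along the world's x, y, z in mm, a list of three; "grip": the closure in counts, from 0 (fully open) to 255 (shut). In form: {"delta_rot": [[wx, wy, wz], ...], "translation": [[dx, dy, dz], ...], "grip": [grip, ...]}. A call has exactly 8 rows; each row is the pose to reach, as a shift and turn from the pose commanded when the call began; what a row does not reach only later rows make up. A row lasts 1/10 s, in which the tool goes at most 50 mm and 8.59 degrees, less where a joint would pass 70% of its speed; a pose out of reach is approached as far as the arm can. A call with a gripper value outside its range is refused whole. The fingers move at their own pace and stop on an object; "newtons" is the grip in N (left out, the last holds). Time passes only in rows, so rows that repeat a pose let the fingers close, or fill a call up. It gives the time, the measured TCP pose, the force and the opening at its end, in the units of the state.
- state(): the state, without advancing time (a new reading comes with each control period).
- get_image(name): name is "side" or "top"; returns the picture (384x512x3 uint8, blue, green, red); there is no depth.
- camera_info(name): a dict with "camera_matrix" (3x3 intrinsics, pixels), "R" (3x3) and "t" (3): a world point X has camera coordinates R X + t. Camera axes: x right, y down, z forward; pixel columns grow to the right and rows downward; lengths in mm; the calibration is good to about 2 mm. A picture is of the moment at which its call begins. camera_info takes no time and is no camera call.
- finish_job(): hands the job in, once; it reports no verdict.
The state is a dict: "time_s": time; "qpos": joint angles; "qvel": joint speeds; "joint_torque": joint torques, N m; "position": TCP position; "orientation": TCP orientation; "force": force on the tool from outside, world axes, zero at the start; "torque": the same for the moment, N m; "opening": finger opening in mm.
Only numpy, scipy, OpenCV 4.12 (cv2) and the standard library are available. Lean on these libraries where they do the work, as an engineer would, in place of code of your own. Each camera call takes 0.05 s, during which the arm holds its last target. There are 200 camera calls.

## Working session

There is one attempt and no reset: what is moved stays moved. The work goes in short steps, Python scripts to look and compute and a tool call to move; the robot and the scene stay as the last step left them, time stands still between calls to the robot, and variables do not carry over. Pictures are saved under pics/ and viewed, about 8 in all and at most 12, crops included, and the job is handed in when it is done.

Besides the shell and the picture viewer there is one more tool, called after "Call:" as name(argument=value, ...) on one line, values as JSON. step_arm: Moves the arm, as the interface text tells. Its arguments: {"type":"object","properties":{"delta_rot":{"type":"array"},"translation":{"type":"array"},"grip":{"type":"array"},"newtons":{"type":"number"}},"required":["delta_rot","translation","grip"]}

```bash
mkdir -p pics
python3 - <<'E'
from cell import *
import cv2
for n in("top","side"):
    cv2.imwrite(f"pics/{n}0.png",get_image(n)); c=camera_info(n); print(n,c["camera_matrix"],c["R"],c["t"])
print(state())
E
```

```text
top [[357.78007686   0.         258.3167383 ]
 [  0.         357.78007686 192.34073167]
 [  0.           0.           1.        ]] [[-7.31925193e-04 -9.99554159e-01  2.98487577e-02]
 [-9.96151774e-01 -1.88722030e-03 -8.76246679e-02]
 [ 8.76419324e-02 -2.97980276e-02 -9.95706267e-01]] [-45.19734852 592.55057946 972.96132553]
side [[399.28245638   0.         258.69256163]
 [  0.         399.28245638 190.8964644 ]
 [  0.           0.           1.        ]] [[-0.81501627 -0.57928735 -0.01321488]
 [-0.33607869  0.49117128 -0.803618  ]
 [ 0.47201651 -0.65052051 -0.59499873]] [459.51504277 277.00133383 725.39073865]
{'time_s': 0.1, 'qpos': array([-1.37552336e+00,  5.28346393e-01,  1.43377527e+00, -3.46553061e-05,
        1.18139219e+00, -1.78495545e-01]), 'qvel': array([-9.05974133e-04, -2.82088610e-03, -3.68184370e-03,  1.66295884e-05,
        7.47026321e-04,  1.50713501e-03]), 'joint_torque': array([ 9.24219967e-05, -4.40985847e+01, -1.77150464e+01,  6.34858338e-02,
        5.33824344e-02, -4.86549186e-05]), 'position': array([ 228.09497128, -581.18459584,  221.68560505]), 'orientation': array([-9.60431984e-04,  9.82586225e-01,  1.85804704e-01, -2.40816401e-05]), 'force': array([-1.27075677, -0.03251276, -0.55860671]), 'torque': array([-0.02840931,  0.00079306, -0.03427362]), 'opening': 87.24567064076585}
```

View pics/top0.png

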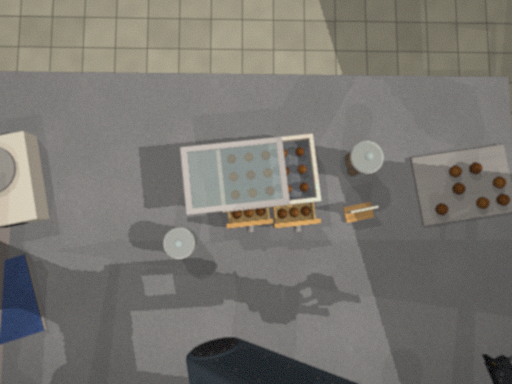

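View pics/side0.png

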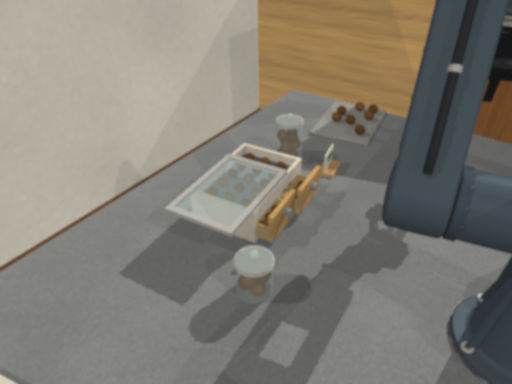

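Top view: the case spans about (182–318, 135–213), and the cover's left end is at about u=183–187. The drawer fronts run along v≈224, the short jar is at (179,243), the tall jar at (367,157) and the card at (360,211). I'll zoom in for corners.

Run:
```python
import cv2
im=cv2.imread("pics/top0.png")[125:265,160:390]
im=cv2.resize(im,None,fx=3.4,fy=3.4,interpolation=cv2.INTER_CUBIC)
for k in range(0,230,20):
    cv2.putText(im,str(160+k),(int(k*3.4),10),0,.35,(0,255,255),1); cv2.line(im,(int(k*3.4),12),(int(k*3.4),18),(0,255,255),1)
for k in range(0,140,20):
    cv2.putText(im,str(125+k),(0,int(k*3.4)+4),0,.35,(0,255,255),1)
cv2.imwrite("pics/crop.png",im)
```

```text
(no output)
```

View pics/crop.png

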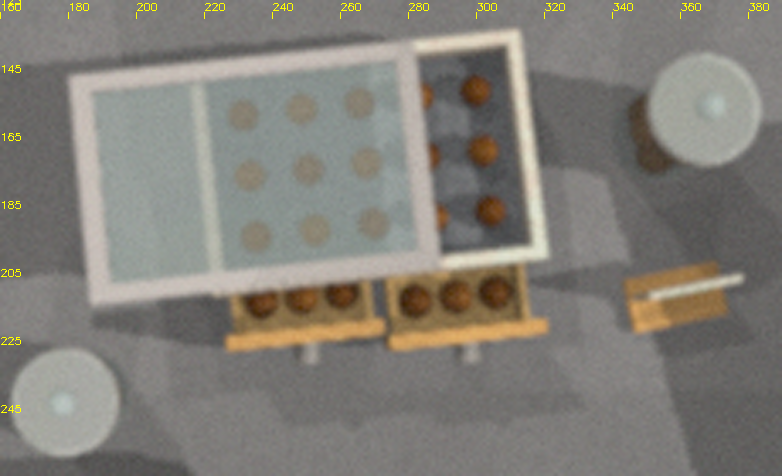

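```bash
cat > h.py <<'E'
import numpy as np
from cell import *
def ray(p,z,name="top"):
    c=camera_info(name);K,R,t=[np.array(c[k],float) for k in("camera_matrix","R","t")]
    C=-R.T@t; d=R.T@np.linalg.solve(K,[p[0],p[1],1]); return C+d*(z-C[2])/d[2]
E
python3 - <<'E'
from h import *
f=lambda x,y,z:ray((160+x/3.4,125+y/3.4),z)[:2]
c=camera_info("top");print("cam",-c["R"].T@c["t"])
P=dict(cbl=f(68,76,102),cfl=f(92,306,102),cbr=f(411,41,102),cfr=f(440,267,102),kbr=f(520,29,92),kfr=f(549,259,92))
# panel tops front edge
P.update(dl1=f(227,345,86),dl2=f(385,328,86),dr1=f(389,345,86),dr2=f(548,328,86),kl=f(311,360,66),kr=f(471,358,66),js=f(65,402,90),jt=f(705,109,130),card=f(676,298,10))
for k,v in P.items():print(k,v.round(1))
y=np.array([P['cfl']-P['cfr'],P['cbl']-P['cbr']]);print(np.degrees(np.arctan2(-y[:,0],y[:,1])),np.linalg.norm(y,axis=1))
x=np.array([P['cbl']-P['cfl'],P['cbr']-P['cfr'],P['kbr']-P['kfr']]);print(np.degrees(np.arctan2(x[:,1],x[:,0])),np.linalg.norm(x,axis=1))
x=P['kbr']-P['kfr'];th=np.arctan2(x[1],x[0]);print(th)
th=np.radians(np.mean(np.degrees([np.arctan2(v[1],v[0]) for v in (P['cbl']-P['cfl'],P['cbr']-P['cfr'],x)])+[0]))
ux=np.array([np.cos(th),np.sin(th)]);uy=np.array([-ux[1],ux[0]])
o=(P['kbr']+P['kfr'])/2+130*uy; print("case",o,np.degrees(th))
for k,v in P.items():print(k,"case frame",((v-o)@ux).round(1),((v-o)@uy).round(1))
E
```

```text
cam [ 504.96501891  -15.06659572 1022.05482136]
cbl [702.7 160.6]
cfl [527.5 139.5]
cbr [ 731.6 -101.9]
cfr [ 557.1 -122.9]
kbr [ 744.2 -188.5]
kfr [ 563.9 -208.3]
dl1 [498.2  39. ]
dl2 [511. -82.]
dr1 [498. -85.]
dr2 [ 511. -208.]
kl [486.3 -25.4]
kr [ 487.7 -150.9]
js [455.5 160.5]
jt [ 674.3 -319.9]
card [ 536.5 -332. ]
[6.4302998  6.28522187] [264.02993491 264.10181174]
[6.87592695 6.85447312 6.29529933] [176.47032159 175.80107352 181.41086341]
0.10987370074704057
case [638.95962504 -69.28513758] 6.675233136903246
cbl case frame 90.1 220.9
cfl case frame -86.4 220.3
cbr case frame 88.3 -43.2
cfr case frame -87.5 -43.7
kbr case frame 90.7 -130.6
kfr case frame -90.7 -129.4
dl1 case frame -127.3 123.9
dl2 case frame -128.5 2.2
dr1 case frame -141.8 0.7
dr2 case frame -143.2 -122.9
kl case frame -146.5 61.3
kr case frame -159.7 -63.5
js case frame -155.5 249.6
jt case frame 6.0 -253.1
card case frame -132.3 -249.0
```

The cover is open about 85 mm, the left drawer about 26 and the right about 40. Case yaw is about 6.5°, centred near (639,-69). I'll approach the right drawer with the fingers shut.

Call:
step_arm(delta_rot=[[0,0,-5],[0,0,-10],[0,0,-15],[0,0,-15],[0,0,-15],[0,0,-15],[0,0,-15],[0,0,-15]], translation=[[15,30,0],[40,80,0],[65,128,0],[90,177,0],[115,226,0],[140,275,0],[165,323,0],[180,352,0]], grip=[255,255,255,255,255,255,255,255])

```text
time_s: 0.9
position: [403.2, -238.3, 222.4]
orientation: [-0.0, 0.998, 0.056, -0.0]
force: [0.5, -0.4, 0.1]
opening: 31.2
```

Call:
step_arm(delta_rot=[[0,0,0],[0,0,0],[0,0,0],[0,0,0],[0,0,0],[0,0,0],[0,0,0],[0,0,0]], translation=[[20,35,-20],[39,70,-45],[39,75,-80],[39,75,-110],[39,75,-140],[39,75,-155],[39,75,-158],[39,75,-158]], grip=[255,255,255,255,255,255,255,255])

```text
time_s: 1.7
position: [441.6, -165.2, 64.2]
orientation: [-0.0, 0.998, 0.056, -0.0]
force: [-0.5, 0.6, -0.4]
opening: 0.6
```

Call:
step_arm(delta_rot=[[0,0,0],[0,0,0],[0,0,0],[0,0,0],[0,0,0],[0,0,0],[0,0,0],[0,0,0]], translation=[[4,6,0],[9,11,0],[15,12,0],[20,12.4,0],[24,12.8,0],[27,13.1,0],[29.5,13.4,0],[32,13.6,0]], grip=[255,255,255,255,255,255,255,255])

```text
time_s: 2.5
position: [473.9, -151.7, 64.5]
orientation: [-0.0, 0.998, 0.056, -0.0]
force: [-0.7, 0.2, -0.4]
opening: 0.6
```

Run:
```python
from h import *
import cv2
a=get_image("top")[170:260,220:340];b=get_image("side")[130:250,230:390]
cv2.imwrite("pics/c1.png",np.hstack([cv2.resize(a,(400,300),interpolation=2),cv2.resize(b,(400,300),interpolation=2)]))
s=state();print(s["position"],s["force"])
```

```text
[ 474.13950638 -151.85030312   64.52527803] [-0.28387393  0.24368375  0.07906494]
```

View pics/c1.png

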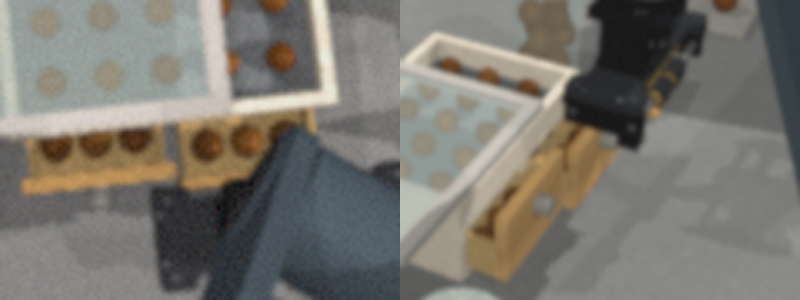

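The hand is in front of the right drawer with the fingertip just short of its knob and not touching. The left knob is visible and free. I'll push slowly.

Call:
step_arm(delta_rot=[[0,0,0],[0,0,0],[0,0,0],[0,0,0],[0,0,0],[0,0,0],[0,0,0],[0,0,0]], translation=[[2,0.2,0],[4,0.5,0],[7,0.8,0],[10,1.2,0],[14,1.6,0],[18,2.1,0],[22,2.5,0],[26,3,0]], grip=[255,255,255,255,255,255,255,255])

```text
time_s: 3.4
position: [500.1, -148.6, 64.5]
orientation: [-0.0, 0.998, 0.056, -0.0]
force: [-1.4, -0.7, 0.0]
opening: 0.6
```

Call:
step_arm(delta_rot=[[0,0,0],[0,0,0],[0,0,0],[0,0,0],[0,0,0],[0,0,0],[0,0,0],[0,0,0]], translation=[[3,0.3,0],[5,0.6,0],[7,0.8,0],[9,1.0,0],[10.5,1.2,0],[12,1.4,0],[13,1.5,0],[14,1.6,0]], grip=[255,255,255,255,255,255,255,255])

```text
time_s: 4.2
position: [513.8, -147.1, 64.5]
orientation: [-0.0, 0.998, 0.056, -0.0]
force: [-2.4, -0.8, -1.0]
opening: 0.2
```

Call:
step_arm(delta_rot=[[0,0,0],[0,0,0],[0,0,0],[0,0,0],[0,0,0],[0,0,0],[0,0,0],[0,0,0]], translation=[[0.7,0.1,0],[1.4,0.2,0],[2.1,0.2,0],[2.8,0.3,0],[3.5,0.4,0],[4.1,0.5,0],[4.6,0.5,0],[5,0.6,0]], grip=[255,255,255,255,255,255,255,255])

```text
time_s: 5.0
position: [518.9, -146.5, 64.5]
orientation: [-0.0, 0.998, 0.056, 0.0]
force: [-1.1, 0.4, -1.7]
opening: 0.6
```

Call:
step_arm(delta_rot=[[0,0,0],[0,0,0],[0,0,0],[0,0,0],[0,0,0],[0,0,0],[0,0,0],[0,0,0]], translation=[[0.5,0.1,0],[1,0.1,0],[1.5,0.2,0],[2,0.2,0],[2.5,0.3,0],[3,0.3,0],[3.5,0.4,0],[3.5,0.4,0]], grip=[255,255,255,255,255,255,255,255])

```text
time_s: 5.8
position: [521.0, -146.2, 64.5]
orientation: [-0.0, 0.998, 0.056, -0.001]
force: [-5.6, -2.1, 1.0]
opening: 0.3
```

Call:
step_arm(delta_rot=[[0,0,0],[0,0,0],[0,0,0],[0,0,0],[0,0,0],[0,0,0],[0,0,0],[0,0,0]], translation=[[0.4,0,0],[0.8,0.1,0],[1.2,0.1,0],[1.6,0.2,0],[1.6,0.2,0],[1.6,0.2,0],[1.6,0.2,0],[1.6,0.2,0]], grip=[255,255,255,255,255,255,255,255])

```text
time_s: 6.6
position: [521.1, -146.1, 64.5]
orientation: [-0.0, 0.998, 0.057, -0.003]
force: [-8.5, -4.3, 2.5]
opening: 0.4
```

Right drawer is on its stop: force rises with no further motion. Next I back off and move over to the left drawer.

Call:
step_arm(delta_rot=[[0,0,0],[0,0,0],[0,0,0],[0,0,0],[0,0,0],[0,0,0],[0,0,0],[0,0,0]], translation=[[-10,-1.2,0],[-30,-3.5,0],[-50,-5.8,0],[-57,-6.5,0],[-60,20,0],[-65,60,0],[-69,100,0],[-71.5,118.5,0]], grip=[255,255,255,255,255,255,255,255])

```text
time_s: 7.4
position: [452.4, -24.9, 64.8]
orientation: [-0.0, 0.998, 0.057, 0.001]
force: [-0.9, 0.2, -0.5]
opening: 0.3
```

Call:
step_arm(delta_rot=[[0,0,0],[0,0,0],[0,0,0],[0,0,0],[0,0,0],[0,0,0],[0,0,0],[0,0,0]], translation=[[0,0,0],[3,0.3,0],[7,0.8,0],[11,1.3,0],[15,1.7,0],[18,2.1,0],[20,2.3,0],[22,2.5,0]], grip=[255,255,255,255,255,255,255,255])

```text
time_s: 8.2
position: [474.5, -25.0, 64.5]
orientation: [-0.0, 0.998, 0.056, -0.0]
force: [-0.8, -0.3, -0.6]
opening: 0.5
```

Run:
```python
from h import *
import cv2
a=get_image("top")[170:260,220:340];b=get_image("side")[130:250,230:390]
cv2.imwrite("pics/c2.png",np.hstack([cv2.resize(a,(400,300),interpolation=2),cv2.resize(b,(400,300),interpolation=2)]))
s=state();d=s["position"][:2]-[639,-69.2];t=np.radians(6.55)
print(s["position"],s["force"],d@[np.cos(t),np.sin(t)],d@[-np.sin(t),np.cos(t)])
```

```text
[474.70844164 -24.97056062  64.53197635] [-1.14425462e+00  3.47542013e-04 -5.26870873e-01] -158.17391412881446 62.681515188082734
```

View pics/c2.png

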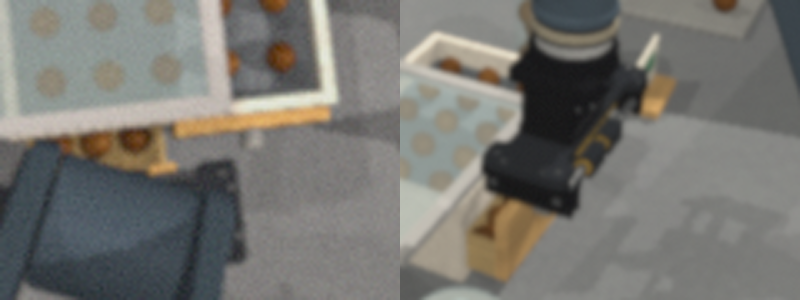

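The right drawer is home against the case front and the hand is at the left knob. About 32 mm is left to go, so I'll push gently.

Call:
step_arm(delta_rot=[[0,0,0],[0,0,0],[0,0,0],[0,0,0],[0,0,0],[0,0,0],[0,0,0],[0,0,0]], translation=[[1.5,0.2,0],[3.5,0.4,0],[6,0.7,0],[9,1.0,0],[12,1.4,0],[15,1.7,0],[18,2.1,0],[21,2.4,0]], grip=[255,255,255,255,255,255,255,255])

```text
time_s: 9.1
position: [495.5, -22.3, 64.5]
orientation: [-0.0, 0.998, 0.056, -0.0]
force: [-2.0, 1.0, -0.2]
opening: 0.6
```

Call:
step_arm(delta_rot=[[0,0,0],[0,0,0],[0,0,0],[0,0,0],[0,0,0],[0,0,0],[0,0,0],[0,0,0]], translation=[[1.5,0.2,0],[3,0.3,0],[4,0.5,0],[5,0.6,0],[6,0.7,0],[6.7,0.8,0],[7.4,0.8,0],[8,0.9,0]], grip=[255,255,255,255,255,255,255,255])

```text
time_s: 9.9
position: [503.3, -21.5, 64.5]
orientation: [-0.0, 0.998, 0.056, -0.0]
force: [-1.6, 1.3, -0.7]
opening: 0.4
```

Call:
step_arm(delta_rot=[[0,0,0],[0,0,0],[0,0,0],[0,0,0],[0,0,0],[0,0,0],[0,0,0],[0,0,0]], translation=[[0.5,0.1,0],[1,0.1,0],[1.5,0.2,0],[2,0.2,0],[2.5,0.3,0],[3,0.3,0],[3.5,0.4,0],[3.5,0.4,0]], grip=[255,255,255,255,255,255,255,255])

```text
time_s: 10.7
position: [506.9, -21.2, 64.6]
orientation: [-0.0, 0.998, 0.056, -0.0]
force: [-2.8, 0.2, -1.4]
opening: 0.5
```

Call:
step_arm(delta_rot=[[0,0,0],[0,0,0],[0,0,0],[0,0,0],[0,0,0],[0,0,0],[0,0,0],[0,0,0]], translation=[[0.4,0,0],[0.8,0.1,0],[1.2,0.1,0],[1.6,0.2,0],[2,0.2,0],[2.4,0.3,0],[2.4,0.3,0],[2.4,0.3,0]], grip=[255,255,255,255,255,255,255,255])

```text
time_s: 11.5
position: [507.1, -21.1, 64.5]
orientation: [-0.0, 0.998, 0.056, -0.002]
force: [-7.1, -3.0, 3.8]
opening: 0.3
```

Call:
step_arm(delta_rot=[[0,0,0],[0,0,0],[0,0,0],[0,0,0],[0,0,0],[0,0,0],[0,0,0],[0,0,0]], translation=[[0.4,0,0],[0.8,0.1,0],[1.2,0.1,0],[1.6,0.2,0],[1.6,0.2,0],[1.6,0.2,0],[1.6,0.2,0],[1.6,0.2,0]], grip=[255,255,255,255,255,255,255,255])

```text
time_s: 12.3
position: [507.1, -21.1, 64.5]
orientation: [-0.0, 0.998, 0.057, -0.004]
force: [-9.1, -4.6, 5.5]
opening: 0.5
```

Call:
step_arm(delta_rot=[[0,0,0],[0,0,0],[0,0,0],[0,0,0],[0,0,0],[0,0,0],[0,0,0],[0,0,0]], translation=[[-15,-2,0],[-44,-5,0],[-44,-5,40],[-44,-5,90],[-40,0,130],[-20,30,130],[0,70,130],[20,110,130]], grip=[255,255,255,255,255,255,255,255])

```text
time_s: 13.1
position: [534.1, 90.2, 196.2]
orientation: [0.0, 0.998, 0.055, 0.004]
force: [0.6, -0.9, 0.1]
opening: 0.6
```

Call:
step_arm(delta_rot=[[0,0,0],[0,0,0],[0,0,0],[0,0,0],[0,0,0],[0,0,0],[0,0,0],[0,0,0]], translation=[[20,40,0],[45,75,0],[65,105,0],[77,120,0],[77,120,-20],[77,120,-50],[77,120,-70],[77,120,-70]], grip=[255,255,255,255,255,255,255,255])

```text
time_s: 13.9
position: [607.0, 209.3, 121.7]
orientation: [0.0, 0.998, 0.056, -0.002]
force: [-0.7, -1.0, -0.5]
opening: 0.6
```

Run:
```python
from h import *
import cv2
a=get_image("top")[120:260,160:340];b=get_image("side")[110:300,140:360]
cv2.imwrite("pics/c3.png",np.hstack([cv2.resize(a,(400,310),interpolation=2),cv2.resize(b,(400,310),interpolation=2)]))
s=state();d=s["position"][:2]-[639,-69.2];t=np.radians(6.45)
print(s["position"],s["force"],d@[np.cos(t),np.sin(t)],d@[-np.sin(t),np.cos(t)])
```

```text
[609.1639563  209.54845734 124.94883817] [ 0.1213135  -0.22819173  0.59334873] 1.6663294971648595 280.3357189508962
```

View pics/c3.png

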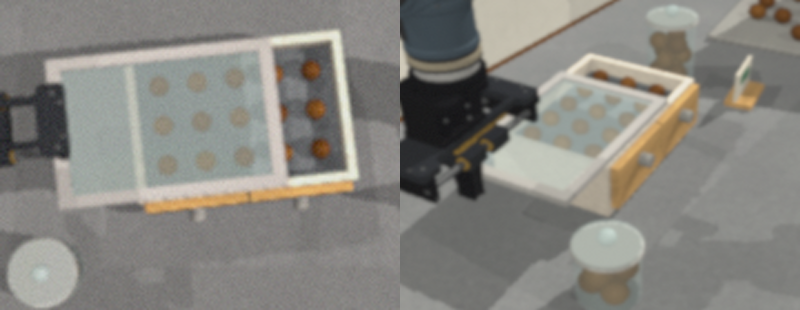

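Both drawer fronts are flush in both views. The fingers are outside the middle of the cover's end, so I'll descend to z≈91 and approach.

Call:
step_arm(delta_rot=[[0,0,0],[0,0,0],[0,0,0],[0,0,0],[0,0,0],[0,0,0],[0,0,0],[0,0,0]], translation=[[0,0,-12],[0,0,-24],[0,0,-33],[0.6,-5,-33],[1.7,-15,-33],[2.8,-25,-33],[3.6,-32,-33],[4,-36,-33]], grip=[255,255,255,255,255,255,255,255])

```text
time_s: 14.8
position: [612.4, 172.0, 92.0]
orientation: [0.0, 0.998, 0.055, 0.0]
force: [0.1, -0.1, -0.1]
opening: 0.8
```

Call:
step_arm(delta_rot=[[0,0,0],[0,0,0],[0,0,0],[0,0,0],[0,0,0],[0,0,0],[0,0,0],[0,0,0]], translation=[[0.2,-1.5,0],[0.3,-3,0],[0.5,-4.5,0],[0.7,-6,0],[0.9,-8,0],[1.2,-11,0],[1.6,-14,0],[1.9,-17,0]], grip=[255,255,255,255,255,255,255,255])

```text
time_s: 15.6
position: [613.7, 156.5, 91.5]
orientation: [-0.0, 0.998, 0.056, -0.0]
force: [-0.5, 1.5, -0.2]
opening: 0.5
```

Call:
step_arm(delta_rot=[[0,0,0],[0,0,0],[0,0,0],[0,0,0],[0,0,0],[0,0,0],[0,0,0],[0,0,0]], translation=[[0.4,-4,0],[0.9,-8,0],[1.4,-12.5,0],[1.9,-17,0],[2.4,-21.5,0],[2.9,-26,0],[3.4,-30.5,0],[3.9,-35,0]], grip=[255,255,255,255,255,255,255,255])

```text
time_s: 16.4
position: [617.7, 120.9, 91.5]
orientation: [-0.0, 0.998, 0.056, -0.0]
force: [-0.4, 2.1, -0.4]
opening: 0.3
```

Call:
step_arm(delta_rot=[[0,0,0],[0,0,0],[0,0,0],[0,0,0],[0,0,0],[0,0,0],[0,0,0],[0,0,0]], translation=[[0.5,-4,0],[0.9,-8,0],[1.3,-12,0],[1.8,-16,0],[2.2,-20,0],[2.6,-23,0],[2.9,-26,0],[3.1,-28,0]], grip=[255,255,255,255,255,255,255,255])

```text
time_s: 17.2
position: [620.8, 93.0, 91.5]
orientation: [0.0, 0.998, 0.056, -0.0]
force: [0.2, 2.0, -0.8]
opening: 0.7
```

Call:
step_arm(delta_rot=[[0,0,0],[0,0,0],[0,0,0],[0,0,0],[0,0,0],[0,0,0],[0,0,0],[0,0,0]], translation=[[0.1,-1.2,0],[0.2,-2.4,0],[0.4,-3.4,0],[0.5,-4.4,0],[0.6,-5.2,0],[0.7,-6,0],[0.7,-6.6,0],[0.8,-7.2,0]], grip=[255,255,255,255,255,255,255,255])

```text
time_s: 18.0
position: [621.6, 86.1, 91.5]
orientation: [-0.0, 0.998, 0.056, -0.0]
force: [-0.6, 1.2, -1.5]
opening: 0.6
```

Call:
step_arm(delta_rot=[[0,0,0],[0,0,0],[0,0,0],[0,0,0],[0,0,0],[0,0,0],[0,0,0],[0,0,0]], translation=[[0,-0.6,0],[0.1,-1.2,0],[0.2,-1.8,0],[0.3,-2.4,0],[0.3,-3,0],[0.4,-3.6,0],[0.5,-4.2,0],[0.5,-4.8,0]], grip=[255,255,255,255,255,255,255,255])

```text
time_s: 18.8
position: [622.2, 81.2, 91.5]
orientation: [-0.0, 0.998, 0.056, 0.0]
force: [-0.5, 1.2, -0.6]
opening: 0.8
```

Call:
step_arm(delta_rot=[[0,0,0],[0,0,0],[0,0,0],[0,0,0],[0,0,0],[0,0,0],[0,0,0],[0,0,0]], translation=[[0,-0.5,0],[0.1,-1,0],[0.2,-1.5,0],[0.2,-2,0],[0.3,-2.5,0],[0.3,-3,0],[0.4,-3.5,0],[0.4,-3.5,0]], grip=[255,255,255,255,255,255,255,255])

```text
time_s: 19.6
position: [622.5, 77.7, 91.6]
orientation: [0.0, 0.998, 0.056, 0.0]
force: [-0.0, 1.9, -0.2]
opening: 0.3
```

Call:
step_arm(delta_rot=[[0,0,0],[0,0,0],[0,0,0],[0,0,0],[0,0,0],[0,0,0],[0,0,0],[0,0,0]], translation=[[0,-0.5,0],[0.1,-1,0],[0.2,-1.5,0],[0.2,-2,0],[0.3,-2.5,0],[0.3,-3,0],[0.4,-3.5,0],[0.4,-3.5,0]], grip=[255,255,255,255,255,255,255,255])

```text
time_s: 20.4
position: [622.6, 77.2, 91.6]
orientation: [-0.002, 0.998, 0.055, 0.0]
force: [0.4, 9.7, 0.3]
opening: 0.6
```

The cover is on its stop at 9.7 N. I'll retreat sideways, then up and away, and take a last look.

Call:
step_arm(delta_rot=[[0,0,0],[0,0,0],[0,0,0],[0,0,0],[0,0,0],[0,0,0],[0,0,0],[0,0,0]], translation=[[-0.5,4,0],[-2,20,0],[-6,50,0],[-7,60,20],[-7,60,60],[-7,90,100],[-7,130,120],[-7,170,130]], grip=[255,255,255,255,255,255,255,255])

```text
time_s: 21.2
position: [617.4, 245.6, 225.2]
orientation: [0.0, 0.998, 0.055, 0.003]
force: [0.5, 0.4, 0.8]
opening: 0.6
```

Call:
step_arm(delta_rot=[[0,0,0],[0,0,0],[0,0,0],[0,0,0],[0,0,0],[0,0,0],[0,0,0],[0,0,0]], translation=[[0,30,0],[0,50,0],[0,60,0],[0,60,0],[0,60,0],[0,60,0],[0,60,0],[0,60,0]], grip=[255,255,255,255,255,255,255,255])

```text
time_s: 22.0
position: [616.2, 303.3, 221.6]
orientation: [0.0, 0.998, 0.055, -0.0]
force: [-0.2, -0.3, -0.1]
opening: 0.8
```

Run:
```python
from h import *
import cv2
a=get_image("top")[120:260,160:390];b=get_image("side")[90:310,140:390]
cv2.imwrite("pics/c4.png",np.hstack([cv2.resize(a,(493,300),interpolation=2),cv2.resize(b,(300,300),interpolation=2)]))
s=state();print(s["position"],s["force"],s["time_s"])
```

```text
[616.11795635 303.65573173 221.62001515] [-0.71598572 -0.1992724   0.2343034 ] 22.1
```

View pics/c4.png

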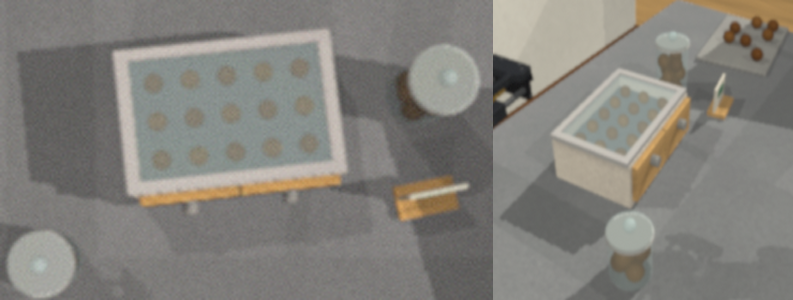

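The cover frame now covers the whole case and both drawer fronts are flush. The jars and card are where they were (short jar still at about (179,243)), and the hand is clear.

```bash
python3 -c "
from cell import *
print(finish_job())"
```

```text
the job is handed in; nothing more can be done
None
```

The sample case is closed and the job is handed in at about 22 s of the 51 s allowed. I pushed the right drawer home, then the left, and last slid the cover shut. All pushes were slow, made with the shut fingertips; the drawers were pushed on their knob faces without gripping them.

- **Stops reached:** each push ended on a firm stop, with the force rising to about 10 N and no further movement. The highest reading I saw was about 11 N.
- **Final pictures:** both drawer fronts are flush with the case and the cover lies fully over the display. The jars and card stand look unmoved, and the hand is well clear with no contact force.
- **Small mismatches:** the right drawer's stop came about 1.5 mm and the cover's about 3.5 mm beyond my estimate. Fingertip size and camera calibration could explain that. No check failed.

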